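# Index the dismantling turntable one hole towards the keycap cup

### The arm

A 6-joint arm with a two-finger parallel gripper is mounted at the origin on the work surface. World frame = base frame: x ahead of the robot, y to its left, z up, the work surface at z = 0. Lengths are in mm, angles in rad, forces in N, time in s.
With the tool pointing down it reaches from about 350 to 875 mm from the base axis. Payload 4.2 kg.
Tool frame: the origin (TCP) lies at the very end of the fingers, on their centre line; the grasp point (between the pads) lies 19 mm behind it; z points along the fingers, y is the line along which they close (so a half turn about z gives the same grasp; the last joint's range is limited). The gripper opens to 85 mm and grips with 20 to 120 N. Pads are 22 mm wide; open, the fingers measure 114 mm over their backs; the gripper's body (76 mm by 85 mm) begins 54 mm behind the grasp point. The pads swing forward as they close: fully open they stand 13 mm farther back than shut.
Start: joints at [-1.053, 0.385, 0.008, 0, -1.194, -0.259], TCP at [159.967, -604.16, 231.312] pointing down, gripper open.
Joint ranges: [-3.14, 3.14], [-1.21, 2.06], [-1.07, 1.41], [-3.16, 2.05], [-2.99, -0.16], [-3.1, 3.1]. Speed limits (rad/s): [2.79, 2.79, 3.14, 3.14, 3.14, 3.14].

### API

Orientations are given as a unit quaternion [x, y, z, w].
In Python, from bench import read_state, get_image, camera_model, job_done gives the robot as it stands.
- The arm moves only by the shell command python3 -m handwheel 'ROWS'. ROWS is JSON, a list of rows, each a list of 7 numbers: the shift along the tool's x, y, z in m, then the turn, a rotation vector about the tool's x, y, z in rad, then the gripper's target within -1 to 1 (fully open at 1, half-way at 0, shut at -1). In form: [[dx, dy, dz, wx, wy, wz, jaw], ...]. A call has 1 to 10 rows; each row is the pose to reach, as a shift and turn from the pose commanded when the call began, along the tool's axes at that moment; what a row does not reach only later rows make up. A row lasts 1/8 s, in which the tool goes at most 62.5 mm and 10.7 degrees, less where a joint would pass 70% of its speed; a pose out of reach is approached as far as the arm can. A call with a gripper value outside its range is refused whole. The fingers move at their own pace and stop on an object; the grip force is fixed at half the most. Time passes only in rows, so rows that repeat a pose let the fingers close. It gives the time, the measured TCP pose, the force, the opening and the grip force at its end, in the units of the state.
- read_state(): the state, without advancing time (a new reading comes with each control period).
- get_image(name): name is "scene" or "top" or "wrist"; returns (picture, depth): 480x640x3 uint8, blue, green, red; 480x640 float32, mm along the optical axis (not along the pixel's ray), 0 where there is no reading.
- camera_model(name): a dict with "K" (3x3 intrinsics, pixels), "dist" ([k1, k2, p1, p2, k3] as OpenCV has them; the pictures are not rectified), "rvec" (rotation vector, rad) and "tvec" (3), from world to camera coordinates, as OpenCV has them; the wrist camera has in their place "hand_eye" (4x4, takes a point from camera to tool coordinates, whose origin is the TCP and whose axes are the flange's). Camera axes: x right, y down, z forward; pixel columns grow to the right and rows downward; lengths in mm; the calibration is good to about 2 mm. A picture is of the moment at which its call begins: read the wrist's pose just before it. camera_model takes no time and is no camera call.
- job_done(): hands the job in; it is judged then, once.
The state is a dict: "clock": time; "joints": joint angles; "joint_vel": joint speeds; "joint_efforts": joint torques, N m; "position": TCP position; "ee_rot": TCP orientation; "contact_force": force on the tool from outside, world axes, zero at the start; "wrist_torque": the same for the moment, N m; "gripper_width": finger opening in mm; "grasp_force": force on a finger pad.
Only numpy, scipy, OpenCV 4.12 (cv2) and the standard library are available. Lean on these libraries where they do the work, as an engineer would, in place of code of your own. Each camera call takes 0.05 s, during which the arm holds its last target. There are 200 camera calls.

### The job

Turn the DVD drive round for its next screws: hook a fingertip under the red ring of the spring index pin, lift the pin out of its hole, swing the blue arm of the turntable exactly one hole towards the side where the tin cup of keycaps stands, and release it so that the pin snaps fully home in that hole. Do not pinch, grip or force anything, only hook and push with the fingers; leave the drive lying on the turntable and everything else on the counter where it is. Finish clear of everything.

Things in the scene. Friction and masses are not known exactly. Their poses are not given: they have to be found in the camera images.
- index_base: Fixed plywood board, 400 x 350 x 12 mm, with a steel index plate on its -x side (towards the robot). Origin: on the turntable's axis, at the counter; +y is left seen from the robot, z up. Plate top at z = 30 mm, with five holes (16 mm radial x 14 mm), each with a yellow dot, on an arc of radius 190 mm at -40, -20, 0, 20, 40 degrees from -x, positive towards +y. The pin starts in the middle one.
- turntable (a joint): Swing of the wooden turntable with its blue arm, rad. 0 = start, pin in the middle hole; positive = the arm's end moves towards +y of index_base. Neighbouring holes are 0.349 rad (20 degrees) apart, 66 mm along the arc; end stops at +-0.86. It turns against about 0.12 N m of friction and stays where it is left.
- ring_top (a point): Middle of the underside of the red ring's top bar, 190 mm from the turntable axis. Bar 8 mm; opening 58 mm high, 60 mm wide, upright and square to the arm; top bar straight for 36 mm. Pin seated: this point is at z = 150 mm, the opening's bottom at 92 mm. x: along the arm to the turntable axis, y: along the bar, z: up. A finger tilted 45 degrees in its x-z plane fits in from either side.
- index_pin (a joint): Lift of the spring pin with its ring, m. 0 = home in a hole. The 10 mm round-ended pin reaches 12 mm into the plate: free of the hole above 0.012, and it rides on the plate at 0.012 between holes; top stop 0.040. The spring presses it down with 6.6 N at 0, 9 N at 0.020. Riding on the plate it drops by itself into a hole it comes over (about 2 mm play each way).
- tin_cup: Dented tin cup full of keyboard keycaps, 76 mm across, 85 mm high, loose. Origin: centre of its underside. It stands on the +y or the -y side of index_base (about 240 mm from its middle line): that is the side to swing to.
- charger: Red plastic phone charger body, 68 x 40 x 28 mm, loose, on the side opposite to the cup. Origin: centre of its underside. Not to be moved.
- dvd_drive: Black DVD drive, 170 x 146 x 41 mm, 0.7 kg, lying loose on the turntable. Origin: centre of its underside (z = 48 mm). It rides round with the turntable.
- turntable_centre (a point): Centre of the turntable's top face, z = 48 mm; wooden disc 260 mm across. Its blue arm is a flat bar 36 mm wide on the disc's robot side, top at z = 44 mm, out to 215 mm from the axis, with an upright blue boss 28 mm across round the pin, up to z = 75 mm.
- toroid: Squat brown ferrite ring, 60 mm across, 18 mm high, loose, beside the board. Origin: centre of its underside. Not to be moved.
- circuit_board: Scrap of green circuit board, 85 x 55 x 15 mm, loose, beside the board. Origin: centre of its underside. Not to be moved.
Mind the look-alikes: they are no part of the job. There is more than one size of the tin_cup; the job needs the larger.

How it is judged:
By the outcome, as a careful person would: the job done as asked, in the order asked, and still so for the second after the job is handed in, with the robot touching nothing.
It also fails if it takes over 48 s, if anything falls off the work surface, if the arm or the gripper's body presses on something with over 40 N, if the wrist force passes 120 N, or if a joint passes its speed limit or range.

## Working session

There is one attempt and no reset: what is moved stays moved. The work goes in short steps, Python scripts to look and compute and a shell command to move; the robot and the scene stay as the last step left them, time stands still between calls to the robot, and variables do not carry over. Pictures are saved under pics/ and viewed, at most 10 in all, crops included, and the job is handed in when it is done.

```bash
mkdir -p pics; cat > h.py <<'E'
import numpy as np, cv2
from bench import *
from scipy.spatial.transform import Rotation as R
def cloud(name,img=None):
    s=read_state(); p,d=get_image(name); m=camera_model(name)
    K=np.array(m["K"]);dist=np.array(m["dist"])
    v,u=np.mgrid[0:480,0:640]
    n=cv2.undistortPoints(np.stack([u.ravel(),v.ravel()],1).astype(np.float64)[:,None],K,dist)[:,0]
    c=np.c_[n*d.reshape(-1,1),d.ravel()]
    if "rvec" in m:
        Rm=cv2.Rodrigues(np.array(m["rvec"],float))[0]; w=(c-np.array(m["tvec"]).ravel())@Rm
    else:
        H=np.array(m["hand_eye"]); t=c@H[:3,:3].T+H[:3,3]
        w=R.from_quat(s["ee_rot"]).apply(t)+np.array(s["position"])
    w[d.ravel()==0]=np.nan
    return p,w.reshape(480,640,3)
E
python3 - <<'E'
from h import *
print(read_state())
for n in("top","scene"):
    p,w=cloud(n); cv2.imwrite(f"pics/{n}0.png",p); np.savez(f"{n}0.npz",p=p,w=w)
E
```

```text
{'clock': 0.0, 'joints': array([-1.05342148e+00,  3.85565550e-01,  6.61820079e-03, -4.83766599e-04,
       -1.19398776e+00, -2.58630289e-01]), 'joint_vel': array([-0.00063459, -0.00091422,  0.00127079, -0.00085155,  0.00064035,
        0.00155988]), 'joint_efforts': array([ 5.41799072e-04, -3.92290592e+01,  1.88405836e+01,  4.18636858e+00,
       -4.60549607e-03,  6.42884572e-06]), 'position': array([ 159.80100559, -603.62362444,  230.21542436]), 'ee_rot': array([-1.28923120e-01,  9.91653990e-01,  1.07495752e-03, -1.96486849e-04]), 'contact_force': array([ 0.22589652,  0.18121125, -0.30580032]), 'wrist_torque': array([-0.03775006, -0.00265307,  0.0200299 ]), 'grasp_force': 0.0, 'gripper_width': 85.59691164363655}
```

View pics/top0.png

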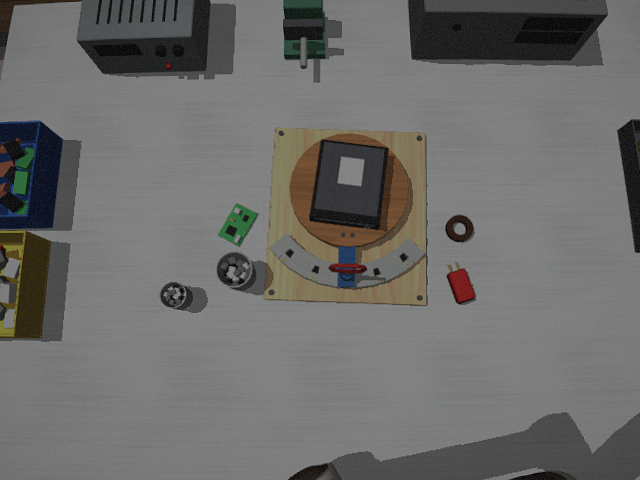

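View pics/scene0.png

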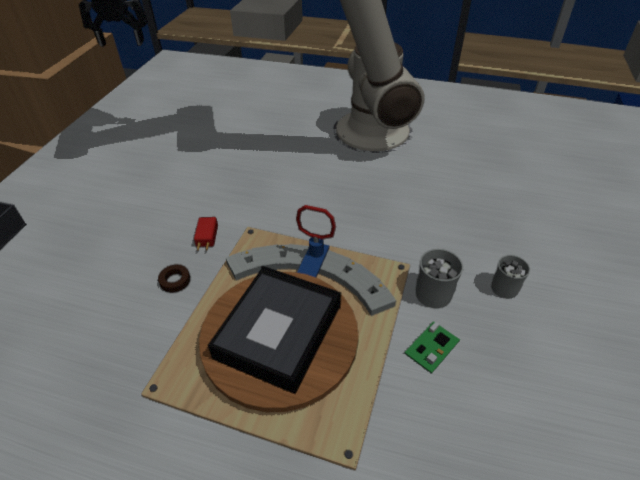

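The top view shows the board at the centre, with the red ring at about (347,268) over the blue arm. Two cups of keycaps stand left of it (+y): the larger at (236,270) and the smaller at (175,295). The charger (461,285) and toroid (460,228) are on the right. The larger cup next to the board fits the description. I'll measure everything and check it in a crop.

```bash
python3 - <<'E'
from h import *
for n in("top","scene"):
    z=np.load(n+"0.npz");p=z["p"].astype(int);w=z["w"];b,g,r=p[...,0],p[...,1],p[...,2]
    red=(r>90)&(g<50)&(b<60)&(w[...,2]>60)&(w[...,2]<200)
    q=w[red];print(n,"ring",red.sum(),np.percentile(q,[2,50,98],axis=0).round(1).tolist())
    # top rail
    t=q[(q[:,2]>148)]; 
    if len(t)>5:
        print(" top",t.mean(0).round(1),len(t)); c=t[:,:2]-t[:,:2].mean(0); print(" dir",np.linalg.svd(c)[2][0].round(3))
    blue=(b>90)&(r<60)&(b>g+30)&(w[...,2]>38)&(w[...,2]<50)&(w[...,0]<700); q=w[blue]
    if len(q)>5: print(" arm",len(q),q.mean(0).round(1),np.linalg.svd(q[:,:2]-q[:,:2].mean(0))[2][0].round(3),q.min(0).round(),q.max(0).round())
    wood=(w[...,2]>44)&(w[...,2]<52)&(r>g+25)&(g>b)&(w[...,0]>300)
    q=w[wood]; 
    if len(q): print(" disc",len(q),cv2.minEnclosingCircle(q[:,:2].astype(np.float32)))
z=np.load("top0.npz");p=z["p"];w=z["w"]
for nm,u,v in[("cupL",236,270),("cupS",175,295),("charger",461,285),("toroid",460,219),("pcb",238,225),("c1",280,132),("c2",420,137),("c3",420,298),("c4",271,293),("dot-20?",376,272),("20",316,269),("40",290,253),("-40",404,257)]:
    print(nm,np.nanmedian(w[v-3:v+4,u-3:u+4].reshape(-1,3),axis=0).round(0))
for n,(a,b,c,d) in {"cupL":(215,255,250,295),"cupS":(158,195,280,312)}.items():
    q=w[c:d,a:b].reshape(-1,3);q=q[q[:,2]>30];print(n,np.nanpercentile(q,[1,99],axis=0).round())
cv2.imwrite("pics/crop.png",cv2.resize(p[190:320,150:500],None,fx=2.2,fy=2.2,interpolation=cv2.INTER_CUBIC))
E
```

```text
top ring 76 [[518.4, -29.0, 148.0], [520.9, -6.5, 158.5], [523.1, 20.6, 163.2]]
 top [520.8  -6.5 158.2] 74
 dir [-0.022 -1.   ]
 arm 319 [548.2  -8.8  45.3] [0.199 0.98 ] [498. -29.  39.] [672. 742.  50.]
 disc 3781 ((758.758544921875, 319.16949462890625), 469.94757080078125)
scene ring 60 [[519.6, -27.6, 89.9], [522.2, -5.9, 155.9], [524.3, 20.7, 157.7]]
 top [522.1  -4.9 155.6] 48
 dir [0.037 0.999]
 arm 168 [554.3 -11.1  43.2] [ 0.967 -0.256] [498. -28.  40.] [577.   4.  46.]
 disc 6496 ((710.6438598632812, -19.30400276184082), 130.07089233398438)
cupL [527. 216.  78.]
cupS [478. 346.  57.]
charger [ 497. -257.   30.]
toroid [ 646. -267.   18.]
pcb [641. 228.   6.]
c1 [860. 135.  14.]
c2 [ 845. -189.   15.]
c3 [ 472. -170.   14.]
c4 [486. 150.  15.]
dot-20? [530. -77.  15.]
20 [537.  53.  16.]
40 [574. 110.  16.]
-40 [ 563. -139.   16.]
cupL [[492. 184.  32.]
 [563. 254.  88.]]
cupS [[453. 322.  32.]
 [506. 375.  68.]]
```

View pics/crop.png

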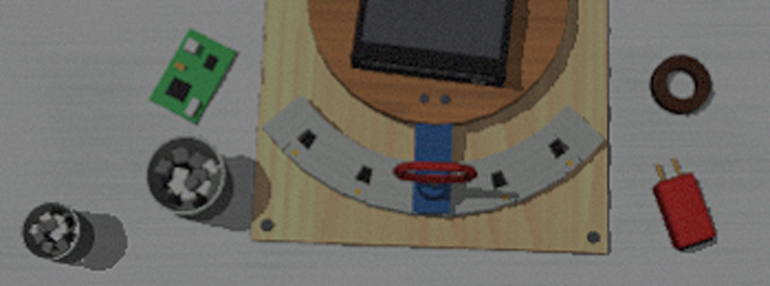

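Both cups stand on the +y side. The one at (236,270) is about 72 mm across and 85+ mm high, so it is the larger. The one at (175,295) is about 53 mm across. The swing is therefore towards +y. Ring, disc and heights agree with the given sizes: disc radius 130 mm, ring 189 mm from the axis.

```bash
cat >> h.py <<'E'
def pose(yaw,tilt):  # deg; tool z = forward-down, tilt from vertical
    s,c=np.sin(np.radians(tilt)),np.cos(np.radians(tilt))
    M=np.array([[-c,0,s],[0,1,0],[-s,0,-c]])
    return R.from_euler("z",yaw,degrees=True)*R.from_matrix(M)
def row(p,q,p0=None,q0=None):
    st=read_state(); p0=np.array(st["position"]) if p0 is None else p0; q0=R.from_quat(st["ee_rot"]) if q0 is None else q0
    print((q0.inv().apply(np.array(p)-p0)/1000).round(4).tolist(),(q0.inv()*q).as_rotvec().round(4).tolist())
E
python3 -c "
from h import *
row([400,-60,220],pose(-3,50));row([457,-5,180],pose(-3,50))"
```

```text
[-0.3712, 0.4642, 0.0112] [0.1375, -0.8659, 0.2901]
[-0.4404, 0.5027, 0.0513] [0.1375, -0.8659, 0.2901]
```

```bash
R="[-0.371,0.464,0.011,0.1375,-0.866,0.290,-1]"; python3 -m handwheel '[[-0.371,0.464,0.011,0.1375,-0.866,0.290,-1],[-0.371,0.464,0.011,0.1375,-0.866,0.290,-1],[-0.371,0.464,0.011,0.1375,-0.866,0.290,-1],[-0.371,0.464,0.011,0.1375,-0.866,0.290,-1],[-0.371,0.464,0.011,0.1375,-0.866,0.290,-1],[-0.371,0.464,0.011,0.1375,-0.866,0.290,-1],[-0.371,0.464,0.011,0.1375,-0.866,0.290,-1],[-0.371,0.464,0.011,0.1375,-0.866,0.290,-1],[-0.371,0.464,0.011,0.1375,-0.866,0.290,-1],[-0.371,0.464,0.011,0.1375,-0.866,0.290,-1]]'
python3 -c "
from h import *
print(read_state()['joints'].round(2))
row([457,-5,180],pose(-3,50))"
```

```text
clock: 1.35
position: [384.3, -115.9, 187.0]
ee_rot: [0.011, 0.899, 0.004, 0.438]
contact_force: [1.7, -8.9, 1.1]
gripper_width: 0.2
grasp_force: 0.0
[-0.17 -0.2  -0.78 -0.99 -0.16 -0.5 ]
[-0.0368, 0.1119, 0.0613] [0.0382, 0.0334, 0.0102]
```

```bash
python3 -c "
from h import *
row([469,-5,180],pose(-3,45))"
```

```text
[-0.0442, 0.1121, 0.0707] [0.0378, 0.1207, 0.0118]
```

```bash
python3 -m handwheel '[[-0.044,0.112,0.071,0.038,0.121,0.012,-1],[-0.044,0.112,0.071,0.038,0.121,0.012,-1],[-0.044,0.112,0.071,0.038,0.121,0.012,-1],[-0.044,0.112,0.071,0.038,0.121,0.012,-1],[-0.044,0.112,0.071,0.038,0.121,0.012,-1],[-0.044,0.112,0.071,0.038,0.121,0.012,-1]]'
python3 - <<'E'
from h import *
print(read_state()['joints'].round(2)); row([469,-5,180],pose(-3,45))
p,w=cloud("wrist");cv2.imwrite("pics/wr1.png",p);np.savez("wr1.npz",p=p,w=w)
E
```

```text
clock: 2.1
position: [471.2, 0.4, 127.3]
ee_rot: [0.035, 0.911, -0.024, 0.41]
contact_force: [-0.3, -1.7, -0.2]
gripper_width: 0.1
grasp_force: 0.0
[-0.27  0.08 -0.74 -2.16 -0.16  0.73]
[-0.0382, -0.0064, -0.0361] [-0.033, 0.0612, -0.01]
```

View pics/wr1.png

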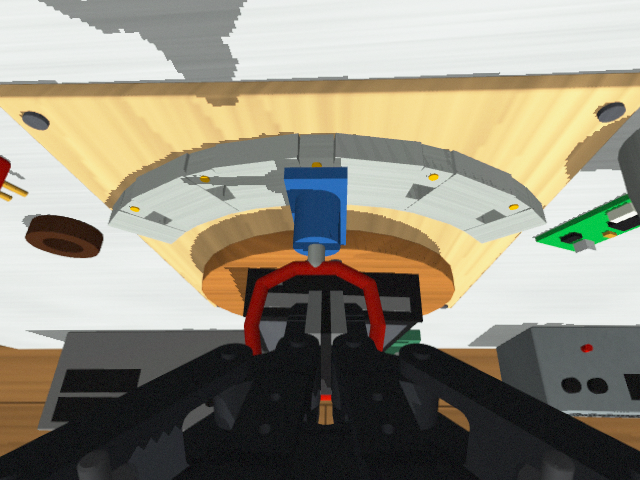

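The view is upside down, camera under the hand. It shows the ring (arch at 245–385, 260–350) with the closed fingers lined up on it (x≈325). The drive and disc lie behind it. The wrist is stuck at its j5 limit, so I'll fit the kinematics to choose a reachable tilt.

```bash
cat > kin.py <<'E'
import numpy as np
from scipy.spatial.transform import Rotation as R
from scipy.optimize import least_squares
Rz=lambda a:R.from_euler("z",a);Ry=lambda a:R.from_euler("y",a);Rx=lambda a:R.from_euler("x",a)
J=[([-1.05342,.385566,.006618,-.000484,-1.193988,-.25863],[159.8,-603.62,230.2],[-.12892,.99165,.00107,-.0002])]
def fk(j,g,s=(1,-1,1,-1,1)):
    a=Rz(j[0])*Ry(s[0]*j[1]);b=a*Ry(s[1]*j[2]);c=b*Rx(s[2]*j[3])*Ry(s[3]*j[4])
    p=Rz(j[0]).apply([g[4],0,g[0]])+a.apply([0,0,g[1]])+b.apply([g[2],0,g[5]])+c.apply([g[3],0,0])
    return p,c*Rx(s[4]*j[5])
E
python3 - <<'E'
from kin import *; from bench import read_state
import itertools
s=read_state();print([round(x,5) for x in s["joints"]],s["position"].round(2),s["ee_rot"].round(5))
J+= [(s["joints"],s["position"],s["ee_rot"])]
for sg in itertools.product([1],[1,-1],[1,-1],[-1,1],[1,-1]):
    M=[fk(j,[0]*6,sg)[1].inv()*R.from_quat(q) for j,p,q in J]
    e=(M[0].inv()*M[1]).magnitude()
    if e<.1:print(sg,round(e,4),M[0].as_rotvec())
E
```

```text
[np.float64(-0.27487), np.float64(0.07704), np.float64(-0.74386), np.float64(-2.15781), np.float64(-0.16001), np.float64(0.73319)] [4.7087e+02 2.0000e-01 1.2733e+02] [ 0.03428  0.91102 -0.02434  0.41021]
(1, -1, -1, -1, -1) 0.0 [-1.20918341  1.20920163 -1.20920523]
```

```bash
cat >> kin.py <<'E'
S=(1,-1,-1,-1,-1); M=R.from_rotvec(np.array([-1,1,-1])*2*np.pi/3/3**.5)
J+=[([-.27487,.07704,-.74386,-2.15781,-.16001,.73319],[470.87,.2,127.33],None),([-.17,-.2,-.78,-.99,-.16,-.5],[384.3,-115.9,187],None)]
G=least_squares(lambda g:np.concatenate([np.subtract(fk(j,g,S)[0],p)*w for (j,p,_),w in zip(J,[1,1,.2])]+[[.001*g[4],.001*g[5]]]),[350,350,350,200,0,0]).x
lo=np.array([-3.14,-1.21,-1.07,-3.16,-2.99,-3.1]);hi=np.array([3.14,2.06,1.41,2.05,-.16,3.1])
def ik(p,q,j0):
    f=lambda j:np.r_[np.subtract(fk(j,G,S)[0],p)/100,((fk(j,G,S)[1]*M).inv()*q).as_rotvec()]
    r=least_squares(f,np.clip(j0,lo+.001,hi-.001),bounds=(lo-.005,hi+.005));return r.x,r.cost
E
python3 - <<'E'
from kin import *; from h import pose
print(G.round(1),[np.subtract(fk(j,G,S)[0],p).round(1) for j,p,_ in J])
for tilt in(30,35,40,45,50):
  for P,yaw in(([469,-5,180],-3),([539,-5,107],-3),([539,-5,130],-3),([565,60,130],-23)):
    o=[]
    for j0 in([0,.3,-.3,0,-.5,0],[0,.3,-.3,-3.1,-.5,3.],[0,.3,-.3,-3.1,-.5,-3.]):
        j,c=ik(P,pose(yaw,tilt),j0); o.append((round(c,5),j.round(2).tolist()))
    print(tilt,P,[x for x in o if x[0]<1e-4])
E
```

```text
[  648.9  1157.1  1390.3   815.6 -1055.7  -177.6] [array([139.1,  79.1,  -4.1]), array([ -6. , -18.9,  -3.3]), array([ 42.6, 152.8, 184.6])]
30 [469, -5, 180] [(np.float64(0.0), [0.26, 0.05, -0.53, 0.32, -0.5, -2.13]), (np.float64(0.0), [0.26, 0.05, -0.53, 0.32, -0.5, -2.13])]
30 [539, -5, 107] [(np.float64(0.0), [0.12, 0.16, -0.49, 0.22, -0.42, -1.92]), (np.float64(0.0), [0.12, 0.16, -0.49, 0.22, -0.42, -1.92])]
30 [539, -5, 130] [(np.float64(0.0), [0.12, 0.14, -0.48, 0.21, -0.44, -1.91]), (np.float64(0.0), [0.12, 0.14, -0.48, 0.21, -0.44, -1.91])]
30 [565, 60, 130] []
35 [469, -5, 180] [(np.float64(0.0), [-1.66, 0.01, -0.61, -0.7, -1.09, 0.42]), (np.float64(0.0), [-1.66, 0.01, -0.61, -0.7, -1.09, 0.42])]
35 [539, -5, 107] [(np.float64(0.0), [0.26, 0.15, -0.54, 0.56, -0.35, -2.36]), (np.float64(0.0), [0.26, 0.15, -0.54, 0.56, -0.35, -2.36])]
35 [539, -5, 130] [(np.float64(0.0), [0.26, 0.13, -0.54, 0.53, -0.36, -2.33]), (np.float64(0.0), [0.26, 0.13, -0.54, 0.53, -0.36, -2.33])]
35 [565, 60, 130] []
40 [469, -5, 180] [(np.float64(0.0), [-0.39, 0.01, -0.65, -0.76, -0.32, -0.58]), (np.
[... 478 characters left out ...]
0.6, 0.14, -0.65, -1.38, -0.38, 0.2])]
45 [539, -5, 130] [(np.float64(0.0), [-0.6, 0.11, -0.65, -1.33, -0.39, 0.14]), (np.float64(0.0), [-0.6, 0.11, -0.65, -1.33, -0.39, 0.14])]
45 [565, 60, 130] [(np.float64(0.0), [-1.69, -0.09, -0.86, -1.07, -0.89, 0.47])]
50 [469, -5, 180] []
50 [539, -5, 107] [(np.float64(0.0), [-0.32, 0.16, -0.69, -2.15, -0.24, 0.76]), (np.float64(0.0), [-0.32, 0.16, -0.69, -2.15, -0.24, 0.76])]
50 [539, -5, 130] [(np.float64(0.0), [-0.32, 0.13, -0.69, -2.06, -0.23, 0.68]), (np.float64(0.0), [-0.32, 0.13, -0.69, -2.06, -0.23, 0.68])]
50 [565, 60, 130] [(np.float64(0.0), [-1.54, -0.04, -0.88, -1.3, -0.8, 0.57]), (np.float64(0.0), [-1.54, -0.04, -0.88, -1.3, -0.8, 0.57])]
```

```bash
python3 - <<'E'
s=open('kin.py').read()
s=s.replace("    p=Rz","    w=b*Rx(s[2]*j[3])\n    p=Rz").replace("+c.apply([g[3],0,0])","+c.apply([g[3],0,0])+w.apply([0,g[6],0])").replace("[350,350,350,200,0,0]).x","[350,350,350,200,0,0,-160]).x").replace(".001*g[5]]",".001*g[5],.0*g[6]]").replace("[0]*6","[0]*7")
open('kin.py','w').write(s)
E
python3 - <<'E'
from kin import *; from h import pose
print(G.round(1),[np.subtract(fk(j,G,S)[0],p).round(1) for j,p,_ in J])
for tilt in(35,45,50,55):
  for P,yaw in(([469,-5,180],-3),([539,-5,107],-3),([539,-5,130],-3),([565,60,130],-23)):
    o=set()
    for j0 in([0,.3,-.3,0,-.5,0],[0.3,.3,-.3,1.5,-.5,-2],[-.3,.3,-.3,-1.5,-.5,1],[0,.3,-.3,-3.1,-.5,3.],[0,.3,-.3,-3.1,-.5,-3.]):
        j,c=ik(P,pose(yaw,tilt),j0); 
        if c<1e-4:o.add(str(j.round(2).tolist()))
    print(tilt,P,o)
E
```

```text
[ 157.7  564.5  419.5  296.3    1.9    1.1 -159.9] [array([-0.1, -0.1, -0. ]), array([-0. , -0.1, -0. ]), array([0.3, 0.9, 1.2])]
35 [469, -5, 180] set()
35 [539, -5, 107] set()
35 [539, -5, 130] set()
35 [565, 60, 130] set()
45 [469, -5, 180] set()
45 [539, -5, 107] set()
45 [539, -5, 130] set()
45 [565, 60, 130] set()
50 [469, -5, 180] set()
50 [539, -5, 107] {'[-0.35, 0.25, -0.71, -2.37, -0.33, 1.02]'}
50 [539, -5, 130] {'[-0.23, 0.18, -0.6, -2.08, -0.16, 0.63]'}
50 [565, 60, 130] set()
55 [469, -5, 180] {'[-0.23, -0.04, -0.71, -1.95, -0.16, 0.48]'}
55 [539, -5, 107] {'[-0.44, 0.31, -0.84, -2.55, -0.58, 1.29]'}
55 [539, -5, 130] {'[-0.4, 0.23, -0.77, -2.45, -0.46, 1.14]'}
55 [565, 60, 130] set()
```

```bash
cat > srch.py <<'E'
from kin import *; from h import pose
rng=np.random.default_rng(0)
seeds=[rng.uniform([-1,-.2,-1,-3.1,-2.5,-3],[1,1,.5,2,-.2,3]) for _ in range(14)]
C=np.array([710.6,-19.3])
def hp(th,dz,tilt,dyaw,roll,adv=18,zc=125,r=189):  # TCP pose for arm angle th(deg from -x world), lift dz
    c,s=np.cos(np.radians(th)),np.sin(np.radians(th))
    ring=np.r_[C+r*np.array([-c,s]),zc+dz]
    q=pose(-th+dyaw,tilt)
    d=q.apply([0,0,1]);h=np.hypot(d[0],d[1])
    return ring+d*adv/h, q*R.from_euler("z",roll,degrees=True)
E
time timeout 500 python3 - <<'E'
from srch import *
for roll in(0,90,180,270):
 for tilt in(-50,-40,30,40,45,50,55):
  for dy in(-20,0,20):
    ok=[]
    for th,dz in((24,25),(4,0)):
        p,q=hp(th,dz,tilt,dy,roll);f=None
        for j0 in seeds:
            j,c=ik(p,q,j0)
            if c<1e-5:
                if f is None or abs(j[3])<abs(f[3]):f=j
        if f is None:break
        ok.append(f.round(2).tolist())
    if len(ok)==2:print(roll,tilt,dy,ok)
E
```

```text
0 -50 -20 [[0.06, 0.67, 0.19, -0.61, -1.73, -2.3], [0.08, 0.74, 0.17, -0.39, -1.79, -2.0]]
0 -50 0 [[0.16, 0.72, 0.24, -0.45, -1.84, -2.1], [0.19, 0.76, 0.14, -0.2, -1.81, -1.79]]
0 -50 20 [[0.27, 0.75, 0.23, -0.27, -1.88, -1.88], [0.29, 0.75, 0.05, -0.01, -1.74, -1.58]]
0 -40 -20 [[0.12, 0.6, 0.1, -0.52, -1.56, -2.32], [0.11, 0.66, 0.07, -0.33, -1.61, -2.01]]
0 -40 0 [[0.2, 0.64, 0.14, -0.38, -1.66, -2.1], [0.2, 0.67, 0.04, -0.17, -1.62, -1.79]]
0 -40 20 [[0.28, 0.67, 0.13, -0.23, -1.7, -1.88], [0.29, 0.67, -0.04, -0.01, -1.57, -1.58]]
0 50 20 [[-0.23, 0.22, -0.76, -2.71, -0.29, 1.26], [-0.21, 0.24, -0.53, -1.59, -0.37, 0.35]]
0 55 20 [[-0.26, 0.25, -0.86, -2.82, -0.51, 1.4], [-0.35, 0.27, -0.59, -1.83, -0.52, 0.7]]
90 -50 -20 [[0.06, 0.67, 0.19, -0.61, -1.73, 2.42], [0.08, 0.74, 0.17, -0.39, -1.79, 2.71]]
90 -50 0 [[0.16, 0.72, 0.24, -0.45, -1.84, 2.61], [0.19, 0.76, 0.14, -0.2, -1.81, 2.93]]
90 -40 -20 [[0.12, 0.6, 0.1, -0.52, -1.56, 2.39], [0.11, 0.66, 0.07, -0.33, -1.61, 2.71]]
90 -40 0 [[0.2, 0.64, 0.14, -0.38, -1.66, 2.61], [0.2, 0.67, 0.04, -0.17, -1.62, 2.92]]
90 50 20 [[-0.
[... 1009 characters left out ...]
43]]
270 -50 0 [[0.16, 0.72, 0.24, -0.45, -1.84, -0.53], [0.19, 0.76, 0.14, -0.2, -1.81, -0.22]]
270 -50 20 [[0.27, 0.75, 0.23, -0.27, -1.88, -0.3], [0.29, 0.75, 0.05, -0.01, -1.74, -0.01]]
270 -40 -20 [[0.12, 0.6, 0.1, -0.52, -1.56, -0.75], [0.11, 0.66, 0.07, -0.33, -1.61, -0.43]]
270 -40 0 [[0.2, 0.64, 0.14, -0.38, -1.66, -0.53], [0.2, 0.67, 0.04, -0.17, -1.62, -0.22]]
270 -40 20 [[0.28, 0.67, 0.13, -0.23, -1.7, -0.31], [0.29, 0.67, -0.04, -0.01, -1.57, -0.01]]
270 50 20 [[-0.23, 0.22, -0.76, -2.71, -0.29, 2.83], [-0.21, 0.24, -0.53, -1.59, -0.37, 1.92]]
270 55 20 [[-0.26, 0.25, -0.86, -2.82, -0.51, 2.97], [-0.35, 0.27, -0.59, -1.83, -0.52, 2.27]]
real	2m37.509s
user	2m37.760s
sys	0m0.155s
```

```bash
python3 - <<'E'
from h import *; from srch import *
z=np.load("wr1.npz");p=z["p"].astype(int);w=z["w"];b,g,r=p[...,0],p[...,1],p[...,2]
red=(r>80)&(g<60)&(b<60)&(w[...,2]>75)&(w[...,2]<200)&(w[...,0]>490)&(w[...,0]<550)&(abs(w[...,1])<60)
q=w[red];print(len(q),np.percentile(q,[2,50,98],axis=0).round(1).tolist())
for a in range(85,165,10):
    t=q[(q[:,2]>a)&(q[:,2]<a+10)]
    if len(t)>5:print(a,t[:,0].mean().round(1),t[:,1].min().round(1),t[:,1].max().round(1),len(t))
s=read_state();print(s["position"].round(1))
# via points
A=([430,-20,300],pose(0,20)); B=([600,-10,320],pose(-4,-45)); p,q=hp(4,0,-45,0,0)
Cc=(p-q.apply([0,0,1])*100,q); print("hook",p.round(1),"pre",Cc[0].round(1))
for X in(A,B,Cc):
    for j0 in seeds:
        j,c=ik(*X,j0)
        if c<1e-5:print(j.round(2));break
row(*A)
E
```

```text
3346 [[514.2, -45.5, 87.1], [517.2, -9.1, 103.7], [520.8, 25.6, 136.0]]
85 517.2 -39.0 18.8 1018
95 517.3 -44.1 24.5 722
105 517.2 -46.3 26.3 524
115 517.1 -47.6 27.4 541
125 516.9 -47.1 26.7 459
135 515.4 -40.9 24.0 34
155 517.9 -5.6 -1.1 48
[4.709e+02 2.000e-01 1.273e+02]
hook [504.1  -4.9 107. ] pre [574.6  -9.8 177.7]
[ 0.44 -0.2  -0.59  0.19 -0.87 -2.11]
[ 0.16  0.73  0.69 -0.22 -2.29 -1.88]
[ 0.17  0.76  0.38 -0.18 -1.96 -1.81]
[-0.1032, -0.0263, -0.1434] [-0.0605, 0.4968, -0.0597]
```

```bash
python3 -m handwheel '[[-0.05,-0.013,-0.07,-0.03,0.25,-0.03,-1],[-0.103,-0.026,-0.143,-0.06,0.497,-0.06,-1],[-0.103,-0.026,-0.143,-0.06,0.497,-0.06,-1],[-0.103,-0.026,-0.143,-0.06,0.497,-0.06,-1],[-0.103,-0.026,-0.143,-0.06,0.497,-0.06,-1],[-0.103,-0.026,-0.143,-0.06,0.497,-0.06,-1],[-0.103,-0.026,-0.143,-0.06,0.497,-0.06,-1],[-0.103,-0.026,-0.143,-0.06,0.497,-0.06,-1],[-0.103,-0.026,-0.143,-0.06,0.497,-0.06,-1],[-0.103,-0.026,-0.143,-0.06,0.497,-0.06,-1]]'
python3 - <<'E'
from h import *
print(read_state()['joints'].round(2)); row([600,-10,320],pose(-3,-20));row([600,-10,320],pose(-3,-45))
E
```

```text
clock: 3.4
position: [391.6, 81.4, 26.1]
ee_rot: [0.007, 0.979, -0.041, 0.199]
contact_force: [-0.4, -0.2, 0.6]
gripper_width: 0.3
grasp_force: 0.0
[-0.2   0.25 -1.07 -3.16 -0.16  1.78]
[-0.3063, -0.1076, -0.1811] [-0.079, 0.7511, 0.0244]
[-0.3063, -0.1076, -0.1811] [-0.0854, 1.1871, 0.0069]
```

```bash
cat > plan.py <<'E'
from kin import *; from h import read_state
def path(wps,n):
    """joint waypoints -> FK poses; n rows per segment"""
    out=[]
    for a,b,k in zip(wps[:-1],wps[1:],n):
        for i in range(1,k+1): out.append(np.array(a)+(np.array(b)-np.array(a))*i/k)
    return out
def show(js,call=10):
    st=read_state();j0=st["joints"];p0,q0=fk(j0,G,S);q0=q0*M;pp,qq=p0,q0
    for i,j in enumerate(js):
        p,q=fk(j,G,S);q=q*M
        wr=Rz(j[0]).apply([G[4],0,G[0]])+(Rz(j[0])*Ry(j[1])).apply([0,0,G[1]])+(Rz(j[0])*Ry(j[1]-j[2])).apply([G[2],0,0])
        if i<call: print(np.r_[(q0.inv().apply(p-p0)/1000).round(3),(q0.inv()*q).as_rotvec().round(3)].tolist(),end=" ")
        print("TCP",p.round(0),"wr",wr.round(0),"step",round(np.linalg.norm(p-pp)),round(np.degrees((qq.inv()*q).magnitude()),1));pp,qq=p,q
E
python3 - <<'E'
from plan import *
j0=read_state()["joints"];print(j0.round(3))
J1=[-.2,-.45,-1.0,-3.14,-.35,1.76];J2=[-.1,-.5,-.8,-1.57,-.35,.2];J3=[.1,-.3,-.6,0,-.6,-1.4]
show(path([j0,J1,J2,J3],[8,10,10]),28)
E
```

```text
[-0.203  0.254 -1.068 -3.162 -0.16   1.78 ]
[-0.034, -0.006, -0.027, 0.022, -0.118, -0.0] TCP [414.  77.  65.] wr [232. -48. 320.] step 44 6.9
[-0.066, -0.012, -0.058, 0.045, -0.236, -0.0] TCP [431.  74. 107.] wr [221. -45. 341.] step 45 6.9
[-0.094, -0.018, -0.094, 0.067, -0.355, -0.001] TCP [443.  72. 151.] wr [207. -42. 362.] step 46 6.9
[-0.119, -0.022, -0.133, 0.089, -0.473, -0.001] TCP [451.  70. 197.] wr [191. -39. 382.] step 47 6.9
[-0.14, -0.026, -0.175, 0.111, -0.591, -0.001] TCP [453.  70. 244.] wr [174. -36. 400.] step 47 6.9
[-0.156, -0.029, -0.221, 0.133, -0.709, -0.001] TCP [450.  71. 292.] wr [155. -32. 417.] step 48 6.9
[-0.167, -0.031, -0.269, 0.154, -0.828, -0.002] TCP [442.  73. 341.] wr [134. -27. 433.] step 49 6.9
[-0.174, -0.032, -0.318, 0.176, -0.946, -0.002] TCP [429.  76. 389.] wr [112. -23. 447.] step 50 6.9
[-0.164, -0.012, -0.315, 0.119, -0.978, -0.027] TCP [422.  96. 381.] wr [115. -22. 455.] step 22 3.8
[-0.153, 0.004, -0.311, 0.062, -1.0, -0.053] TCP [413. 111. 371.] wr [117. -21. 462.] step 20 3.7
[-0.14, 0.015, -0.305, 0.007, -1.013, -0.08] TCP [404.
[... 1066 characters left out ...]
8, -0.232, -0.343, -0.643, -0.293] TCP [367.   3. 275.] wr [172.  -3. 549.] step 19 4.2
[-0.079, -0.118, -0.23, -0.337, -0.569, -0.298] TCP [373. -17. 277.] wr [183.   0. 554.] step 21 4.2
[-0.088, -0.139, -0.23, -0.317, -0.497, -0.297] TCP [381. -38. 283.] wr [193.   4. 558.] step 23 4.2
[-0.101, -0.161, -0.232, -0.284, -0.43, -0.291] TCP [391. -59. 292.] wr [204.   8. 562.] step 25 4.3
[-0.117, -0.182, -0.238, -0.237, -0.371, -0.279] TCP [403. -80. 304.] wr [214.  13. 566.] step 27 4.4
[-0.137, -0.202, -0.246, -0.179, -0.322, -0.263] TCP [ 418. -100.  321.] wr [224.  18. 570.] step 29 4.5
[-0.16, -0.221, -0.257, -0.11, -0.285, -0.242] TCP [ 434. -117.  342.] wr [235.  24. 573.] step 32 4.6
```

```bash
python3 -m handwheel '[[-0.034,-0.006,-0.027,0.022,-0.118,0,-1],[-0.066,-0.012,-0.058,0.045,-0.236,0,-1],[-0.094,-0.018,-0.094,0.067,-0.355,-0.001,-1],[-0.119,-0.022,-0.133,0.089,-0.473,-0.001,-1],[-0.14,-0.026,-0.175,0.111,-0.591,-0.001,-1],[-0.156,-0.029,-0.221,0.133,-0.709,-0.001,-1],[-0.167,-0.031,-0.269,0.154,-0.828,-0.002,-1],[-0.167,-0.031,-0.269,0.154,-0.828,-0.002,-1]]'
python3 - <<'E'
from plan import *
j0=read_state()["joints"];print(j0.round(3))
J2=[-.1,-.45,-.7,-1.57,-.38,.2];J3=[.1,-.2,-.4,0,-.8,-1.4]
show(path([j0,J2,J3],[8,8]),10)
E
```

```text
clock: 4.4
position: [439.0, 73.5, 342.7]
ee_rot: [0.004, 0.809, -0.114, 0.577]
contact_force: [-0.6, 0.1, 0.6]
gripper_width: 0.0
grasp_force: 0.0
[-0.203 -0.374 -1.011 -3.134 -0.322  1.756]
[-0.004, 0.02, -0.01, -0.065, -0.062, 0.004] TCP [434.  96. 345.] wr [137. -26. 448.] step 23 5.2
[-0.003, 0.035, -0.019, -0.133, -0.112, 0.005] TCP [427. 112. 345.] wr [143. -26. 464.] step 17 4.8
[0.0, 0.044, -0.027, -0.201, -0.148, 0.003] TCP [419. 121. 342.] wr [148. -25. 479.] step 12 4.5
[0.005, 0.046, -0.033, -0.268, -0.172, -0.002] TCP [412. 124. 339.] wr [153. -23. 495.] step 8 4.0
[0.011, 0.042, -0.037, -0.329, -0.182, -0.01] TCP [406. 120. 336.] wr [157. -22. 511.] step 8 3.6
[0.016, 0.031, -0.039, -0.383, -0.181, -0.021] TCP [402. 109. 334.] wr [159. -20. 528.] step 12 3.1
[0.018, 0.014, -0.038, -0.426, -0.169, -0.035] TCP [399.  92. 335.] wr [161. -18. 545.] step 17 2.7
[0.015, -0.008, -0.035, -0.456, -0.15, -0.05] TCP [399.  70. 340.] wr [162. -16. 562.] step 23 2.2
[0.023, -0.016, -0.028, -0.537, -0.082, -0.06] TCP [403.  60. 333.] wr [179. -13. 572.] step 13 6.0
[0.029, -0.028, -0.019, -0.6, 0.006, -0.073] TCP [407.  46. 326.] wr [196. -10. 582.] step 16 6.2
TCP [412.  27. 322.] wr [213.  -5. 591.] step 20 6.3
TCP [420.   3. 321.] wr [231.   0. 599.] step 25 6.5
TCP [429. -24. 326.] wr [248.   6. 607.] step 29 6.8
TCP [442. -53. 336.] wr [265.  13. 614.] step 34 7.1
TCP [457. -84. 354.] wr [282.  21. 621.] step 38 7.4
TCP [ 475. -113.  379.] wr [299.  30. 628.] step 43 7.9
```

The model tracks exactly, so I'll continue the wrist unwinding.

```bash
python3 -m handwheel '[[-0.004,0.02,-0.01,-0.065,-0.062,0.004,-1],[-0.003,0.035,-0.019,-0.133,-0.112,0.005,-1],[0,0.044,-0.027,-0.201,-0.148,0.003,-1],[0.005,0.046,-0.033,-0.268,-0.172,-0.002,-1],[0.011,0.042,-0.037,-0.329,-0.182,-0.01,-1],[0.016,0.031,-0.039,-0.383,-0.181,-0.021,-1],[0.018,0.014,-0.038,-0.426,-0.169,-0.035,-1],[0.015,-0.008,-0.035,-0.456,-0.15,-0.05,-1],[0.023,-0.016,-0.028,-0.537,-0.082,-0.06,-1],[0.029,-0.028,-0.019,-0.6,0.006,-0.073,-1]]'
python3 - <<'E'
from plan import *
j0=read_state()["joints"];print(j0.round(3))
J3=[.1,-.15,-.35,0,-.9,-1.4]
show(path([j0,J3],[7]),10)
E
```

```text
clock: 5.65
position: [408.5, 45.1, 322.4]
ee_rot: [-0.194, 0.811, 0.111, 0.54]
contact_force: [0.2, 1.5, -1.0]
gripper_width: 0.2
grasp_force: 0.0
[-0.063 -0.377 -0.625 -1.18  -0.498 -0.195]
[0.004, -0.014, 0.001, -0.051, 0.091, 0.013] TCP [413.  31. 318.] wr [218.  -9. 589.] step 15 6.0
[0.007, -0.032, -0.0, -0.08, 0.194, 0.028] TCP [419.  14. 316.] wr [236.  -4. 598.] step 18 6.2
[0.007, -0.054, -0.003, -0.083, 0.305, 0.044] TCP [426.  -7. 317.] wr [255.   2. 606.] step 22 6.4
[0.004, -0.081, -0.006, -0.06, 0.418, 0.06] TCP [436. -31. 322.] wr [273.   8. 613.] step 26 6.7
[-0.004, -0.11, -0.011, -0.008, 0.528, 0.076] TCP [447. -58. 332.] wr [291.  16. 620.] step 31 7.0
[-0.017, -0.141, -0.017, 0.073, 0.628, 0.09] TCP [461. -85. 348.] wr [309.  24. 627.] step 35 7.4
[-0.037, -0.173, -0.022, 0.181, 0.711, 0.103] TCP [ 477. -113.  369.] wr [327.  33. 633.] step 39 7.8
```

```bash
python3 -m handwheel '[[0.004,-0.014,0.001,-0.051,0.091,0.013,-1],[0.007,-0.032,0,-0.08,0.194,0.028,-1],[0.007,-0.054,-0.003,-0.083,0.305,0.044,-1],[0.004,-0.081,-0.006,-0.06,0.418,0.06,-1],[-0.004,-0.11,-0.011,-0.008,0.528,0.076,-1],[-0.017,-0.141,-0.017,0.073,0.628,0.09,-1],[-0.037,-0.173,-0.022,0.181,0.711,0.103,-1]]'
python3 - <<'E'
from plan import *; from h import pose; from srch import hp
import srch; 
j0=read_state()["joints"];print(j0.round(3))
p,q=hp(2.8,0,-45,0,0);print("hook",p.round(1));P=p-q.apply([0,0,1])*100
j1,c=ik(P+[20,0,120],q,[.16,.73,.69,-.22,-2.29,-1.88]);j2,c2=ik(P,q,j1);print(c,c2,j1.round(2),j2.round(2))
show(path([j0,j1,j2],[12,3]),15)
E
```

```text
clock: 6.52
position: [478.5, -112.1, 371.3]
ee_rot: [-0.129, 0.964, -0.01, 0.234]
contact_force: [0.9, 0.5, -0.2]
gripper_width: -0.2
grasp_force: 0.0
[ 0.106 -0.151 -0.352  0.01  -0.898 -1.414]
hook [503.8  -9.2 107. ]
1.1552082219271036e-26 2.7630469131551154e-22 [ 0.17  0.72  0.61 -0.19 -2.23 -1.84] [ 0.17  0.76  0.37 -0.17 -1.95 -1.79]
[-0.01, 0.005, 0.013, -0.03, 0.1, 0.041] TCP [ 491. -104.  364.] wr [367.  41. 640.] step 17 6.4
[-0.019, 0.011, 0.025, -0.057, 0.201, 0.08] TCP [503. -96. 356.] wr [408.  48. 645.] step 16 6.4
[-0.028, 0.018, 0.037, -0.081, 0.303, 0.116] TCP [514. -87. 349.] wr [449.  55. 647.] step 16 6.4
[-0.036, 0.025, 0.048, -0.102, 0.406, 0.15] TCP [524. -77. 343.] wr [490.  62. 646.] step 16 6.3
[-0.044, 0.032, 0.058, -0.12, 0.51, 0.182] TCP [534. -68. 336.] wr [530.  70. 642.] step 15 6.3
[-0.051, 0.039, 0.068, -0.134, 0.614, 0.21] TCP [543. -58. 330.] wr [570.  79. 635.] step 15 6.3
[-0.059, 0.047, 0.078, -0.144, 0.72, 0.234] TCP [552. -49. 324.] wr [608.  87. 625.] step 14 6.2
[-0.066, 0.053, 0.087, -0.15, 0.826, 0.256] TCP [560. -41. 318.] wr [646.  96. 613.] step 13 6.2
[-0.072, 0.06, 0.096, -0.153, 0.932, 0.273] TCP [569. -32. 313.] wr [682. 105. 598.] step 13 6.2
[-0.079, 0.065, 0.105, -0.151, 1.039, 0.286] TCP [577. -25. 308.] wr [717. 114. 580.] step 12 6.2
[-0.086, 0.07, 0.113, -0.146, 1.146, 0.295] TCP [586. -18. 303.] wr [750. 123. 559.] step 12 6.1
[-0.093, 0.074, 0.122, -0.135, 1.253, 0.299] TCP [594. -13. 298.] wr [781. 132. 537.] step 12 6.1
[-0.072, 0.079, 0.157, -0.137, 1.253, 0.301] TCP [591. -11. 257.] wr [779. 134. 494.] step 41 0.1
[-0.048, 0.084, 0.189, -0.137, 1.253, 0.301] TCP [584. -11. 217.] wr [774. 134. 452.] step 41 0.0
[-0.022, 0.088, 0.22, -0.135, 1.253, 0.299] TCP [574. -13. 178.] wr [766. 134. 411.] step 40 0.1
```

```bash
python3 -m handwheel '[[-0.036,0.025,0.048,-0.102,0.406,0.15,-1],[-0.036,0.025,0.048,-0.102,0.406,0.15,-1],[-0.051,0.039,0.068,-0.134,0.614,0.21,-1],[-0.066,0.053,0.087,-0.15,0.826,0.256,-1],[-0.079,0.065,0.105,-0.151,1.039,0.286,-1],[-0.093,0.074,0.122,-0.135,1.253,0.299,-1],[-0.093,0.074,0.122,-0.135,1.253,0.299,-1],[-0.072,0.079,0.157,-0.137,1.253,0.301,-1],[-0.048,0.084,0.189,-0.137,1.253,0.301,-1],[-0.048,0.084,0.189,-0.137,1.253,0.301,-1]]'
python3 - <<'E'
from h import *
print(read_state()['joints'].round(2))
p,w=cloud("wrist");cv2.imwrite("pics/wr2.png",p);np.savez("wr2.npz",p=p,w=w)
from srch import hp
p,q=hp(2.8,0,-45,0,0);row(p-q.apply([0,0,1])*90,q)
E
```

```text
clock: 7.78
position: [583.0, -9.3, 214.8]
ee_rot: [0.021, 0.922, 0.01, -0.386]
contact_force: [0.4, -0.4, 0.2]
gripper_width: -0.2
grasp_force: 0.0
[ 0.17  0.75  0.45 -0.18 -2.05 -1.81]
[-0.0214, -0.0036, 0.045] [0.0006, -0.0015, 0.0034]
```

View pics/wr2.png

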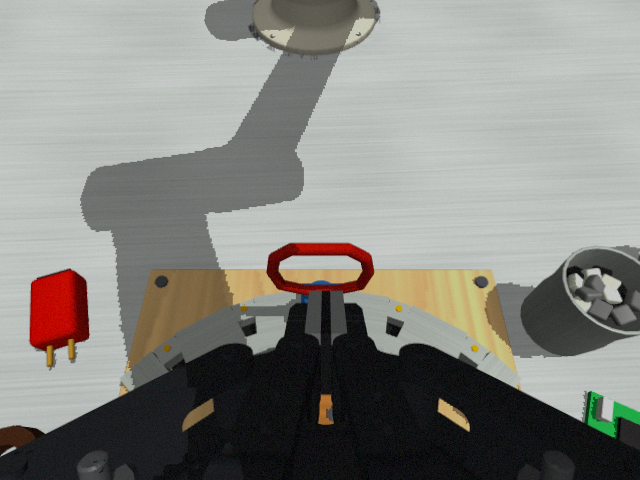

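From behind, the ring spans x = 267–374 (centre about 320) at y≈245–290. The closed fingertips are at x≈326, just short of it, and the path is free. I'll measure the ring from here.

```bash
python3 - <<'E'
from h import *
z=np.load("wr2.npz");p=z["p"].astype(int);w=z["w"];b,g,r=p[...,0],p[...,1],p[...,2]
red=(r>80)&(g<60)&(b<60)&(w[...,2]>80)&(w[...,0]>490)&(w[...,0]<550)&(abs(w[...,1])<70)
q=w[red];print(len(q),np.percentile(q,[1,50,99],axis=0).round(1).tolist())
t=q[q[:,2]>148];print(t.mean(0).round(1),t[:,1].min(),t[:,1].max(),np.percentile(t[:,0],[2,98]),np.polyfit(t[:,1],t[:,0],1))
print("zmax",np.percentile(q[:,2],99))
E
```

```text
1812 [[517.7, -42.1, 91.1], [522.1, -9.5, 150.5], [525.6, 24.9, 159.4]]
[522.  -10.  156.2] -40.24962766763802 20.788391547743135 [518.30245791 525.17274765] [4.89700723e-02 5.22528630e+02]
zmax 159.4335048159952
```

```bash
python3 -m handwheel '[[-0.021,-0.004,0.045,0,-0.0015,0.003,-1],[-0.021,-0.004,0.045,0,-0.0015,0.003,-1],[-0.021,-0.004,0.075,0,-0.0015,0.003,-1],[-0.021,-0.004,0.105,0,-0.0015,0.003,-1],[-0.021,-0.004,0.135,0,-0.0015,0.003,-1],[-0.021,-0.004,0.135,0,-0.0015,0.003,-1]]'
python3 - <<'E'
from h import *
from srch import hp
p,q=hp(2.8,0,-45,0,0);print(p);row(p,q);row(p+[0,0,30],q)
E
```

```text
clock: 8.57
position: [505.1, -9.2, 110.3]
ee_rot: [0.022, 0.925, 0.01, -0.38]
contact_force: [0.5, -0.6, 1.2]
gripper_width: -0.2
grasp_force: 0.0
[503.84712957  -9.18809765 107.        ]
[-0.0014, -0.0001, 0.0032] [0.001, 0.0062, 0.0018]
[0.0197, -0.0, -0.0181] [0.001, 0.0062, 0.0018]
```

```bash
python3 -m handwheel '[[0.003,0,-0.001,0,0.005,0,-1],[0.006,0,-0.004,0,0.005,0,-1],[0.009,0,-0.007,0,0.005,0,-1],[0.012,0,-0.010,0,0.005,0,-1],[0.014,0,-0.012,0,0.005,0,-1],[0.014,0,-0.012,0,0.005,0,-1]]'
python3 - <<'E'
from h import *
from srch import hp
p,q=hp(2.8,0,-45,0,0);row(p,q);row(p+[0,0,30],q);print(read_state()["contact_force"].round(1))
z=cloud("top")[1]
E
```

```text
clock: 9.32
position: [505.1, -8.9, 125.6]
ee_rot: [0.023, 0.925, 0.011, -0.379]
contact_force: [6.4, 0.3, -8.9]
gripper_width: 0.1
grasp_force: 4.4
[-0.0122, -0.0004, 0.0141] [0.0029, 0.0066, 0.0013]
[0.0089, -0.0003, -0.0073] [0.0029, 0.0066, 0.0013]
[ 6.4  0.3 -8.9]
```

```bash
cat >> h.py <<'E'
def ring(n="scene"):
    p,w=cloud(n);p=p.astype(int);b,g,r=p[...,0],p[...,1],p[...,2]
    red=(r>90)&(g<50)&(b<60)&(w[...,2]>75)&(w[...,2]<215)&(w[...,0]>490)&(w[...,0]<640)&(w[...,1]<150)&(w[...,1]>-60)
    q=w[red];print(n,len(q),np.percentile(q,[2,50,98],axis=0).round(1).tolist())
    return p,w,q
E
python3 - <<'E'
from h import *
ring("scene");ring("top")
z=np.load("scene0.npz")
E
```

```text
scene 8 [[520.2, -13.1, 95.4], [523.4, -7.7, 97.2], [524.4, -1.3, 99.3]]
top 16 [[518.4, 12.3, 154.5], [520.4, 17.0, 158.1], [523.0, 21.6, 164.1]]
```

```bash
python3 - <<'E'
from h import *
p,w,q=ring("wrist")
cv2.imwrite("pics/wr3.png",p.astype(np.uint8))
t=q[q[:,2]>q[:,2].max()-10];print(t.mean(0).round(1),np.percentile(q[:,2],99))
E
```

```text
wrist 3255 [[518.4, -40.6, 152.6], [521.4, -9.2, 165.3], [525.0, 21.2, 167.0]]
[521.3 -10.6 164.8] 167.22153820603182
```

View pics/wr3.png

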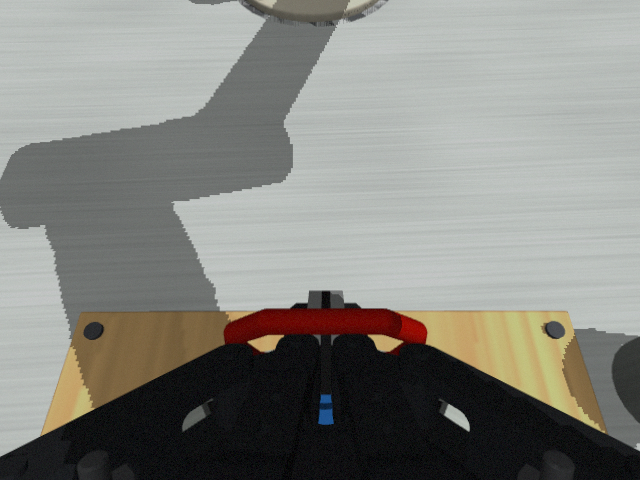

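The fingertips (x≈326, y≈297) protrude through under the red bar (y≈320), centred. The bar has risen about 8 mm (159 → 167 mm). I'll lift another 14 mm.

```bash
python3 -m handwheel '[[0.003,0,-0.003,0,0,0,-1],[0.006,0,-0.006,0,0,0,-1],[0.008,0,-0.008,0,0,0,-1],[0.010,0,-0.010,0,0,0,-1],[0.010,0,-0.010,0,0,0,-1]]'
python3 - <<'E'
from h import *
p,w,q=ring("wrist")
from srch import *
s=read_state();print(s["contact_force"].round(1))
# rotate current pose about turntable axis by -k deg (arm end to +y)
p0=np.array(s["position"]);q0=R.from_quat(s["ee_rot"]);c=np.r_[C,0]
j=s["joints"]
for k in(4,8,12,16,18,20,22):
    r=R.from_euler("z",-k,degrees=True);P=c+r.apply(p0-c);Q=r*q0
    j,e=ik(P,Q,j);print(k,np.r_[(q0.inv().apply(P-p0)/1000).round(4),(q0.inv()*Q).as_rotvec().round(3)].tolist(),j.round(2),e<1e-6)
E
```

```text
clock: 10.15
position: [505.1, -8.9, 139.2]
ee_rot: [0.023, 0.925, 0.011, -0.379]
contact_force: [6.8, -1.4, -10.2]
gripper_width: -0.4
grasp_force: 4.9
wrist 3147 [[518.3, -40.7, 166.5], [521.4, -10.0, 179.1], [525.0, 21.3, 180.8]]
[  5.5  -1.2 -10.7]
4 [-0.0004, 0.0144, -0.0003, -0.049, -0.0, 0.05] [ 0.19  0.68  0.13 -0.22 -1.77 -1.84] True
8 [-0.0015, 0.0286, -0.0013, -0.098, -0.0, 0.099] [ 0.19  0.68  0.15 -0.27 -1.78 -1.9 ] True
12 [-0.0033, 0.0428, -0.0031, -0.147, -0.001, 0.149] [ 0.19  0.68  0.16 -0.32 -1.77 -1.96] True
16 [-0.0058, 0.0567, -0.0055, -0.196, -0.001, 0.199] [ 0.18  0.67  0.18 -0.36 -1.77 -2.02] True
18 [-0.0073, 0.0636, -0.0069, -0.221, -0.001, 0.224] [ 0.18  0.67  0.19 -0.38 -1.77 -2.05] True
20 [-0.009, 0.0704, -0.0086, -0.245, -0.001, 0.248] [ 0.18  0.67  0.19 -0.4  -1.76 -2.09] True
22 [-0.0108, 0.0771, -0.0104, -0.27, -0.001, 0.273] [ 0.18  0.67  0.2  -0.42 -1.76 -2.12] True
```

```bash
python3 -m handwheel '[[0,0.0035,0,-0.012,0,0.012,-1],[0,0.009,0,-0.031,0,0.031,-1],[-0.0005,0.0144,-0.0005,-0.049,0,0.050,-1],[-0.001,0.0215,-0.001,-0.074,0,0.074,-1],[-0.0015,0.0286,-0.0013,-0.098,0,0.099,-1],[-0.0024,0.0357,-0.0022,-0.123,0,0.124,-1],[-0.0033,0.0428,-0.0031,-0.147,-0.001,0.149,-1],[-0.0045,0.050,-0.0043,-0.172,-0.001,0.174,-1],[-0.0058,0.0567,-0.0055,-0.196,-0.001,0.199,-1],[-0.0058,0.0567,-0.0055,-0.196,-0.001,0.199,-1]]'
cat > ang.py <<'E'
from h import *; from srch import C
def go():
    p,w,q=ring("wrist"); s=read_state(); d=q[q[:,2]>q[:,2].max()-12]
    m=(d.min(0)+d.max(0))/2; sl=np.polyfit(d[:,1],d[:,0],1)[0]
    v=m[:2]-C;print("centre",m.round(1),"r",np.hypot(*v).round(1),"angle",np.degrees(np.arctan2(v[1],-v[0])).round(2),"slope deg",np.degrees(np.arctan(sl)).round(2))
    t=np.array(s["position"])[:2]-C;print("tcp angle",np.degrees(np.arctan2(t[1],-t[0])).round(2),"F",s["contact_force"].round(1),"tcp",s["position"].round(1))
    return p,w
E
python3 -c "
from ang import *
p,w=go();cv2.imwrite('pics/wr4.png',p.astype(np.uint8))"
```

```text
clock: 11.45
position: [515.7, 46.9, 139.1]
ee_rot: [0.152, 0.912, 0.063, -0.375]
contact_force: [7.1, -0.9, -10.7]
gripper_width: 0.0
grasp_force: 4.8
wrist 4425 [[520.2, 12.1, 166.5], [531.0, 41.6, 178.7], [542.0, 70.5, 180.6]]
centre [530.6  41.1 175.7] r 189.9 angle 18.56 slope deg 18.59
tcp angle 18.75 F [  5.8  -1.2 -10.4] tcp [515.6  46.9 139. ]
```

View pics/wr4.png

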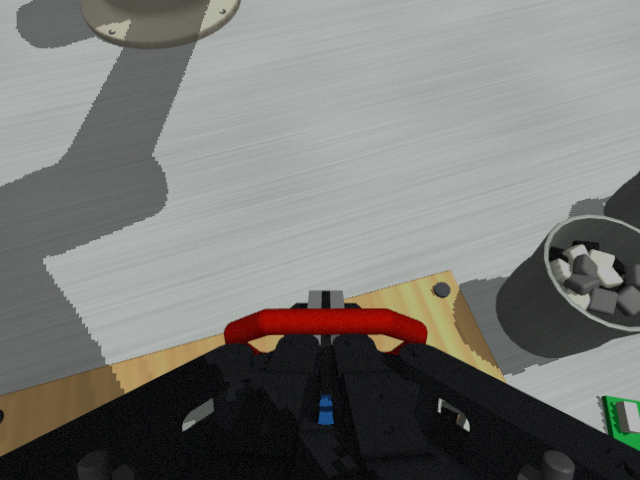

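The ring is still carried centred (same pixels) and has swung 15.85°. Another 4.15° brings it over the hole.

```bash
python3 -m handwheel '[[0,0.004,0,-0.014,0,0.014,-1],[-0.0002,0.009,-0.0002,-0.031,0,0.031,-1],[-0.0004,0.013,-0.0004,-0.045,0,0.046,-1],[-0.0004,0.0148,-0.0004,-0.051,0,0.052,-1],[-0.0004,0.0148,-0.0004,-0.051,0,0.052,-1],[-0.0004,0.0148,-0.0004,-0.051,0,0.052,-1]]'
python3 -c "
from ang import *
go()"
```

```text
clock: 12.25
position: [520.7, 60.3, 139.0]
ee_rot: [0.185, 0.906, 0.076, -0.373]
contact_force: [5.5, -1.4, -10.4]
gripper_width: 0.0
grasp_force: 4.8
wrist 4387 [[523.0, 25.1, 166.5], [535.6, 54.1, 178.7], [548.4, 82.1, 180.6]]
centre [535.   53.6 175.8] r 190.1 angle 22.55 slope deg 22.54
tcp angle 22.73 F [  5.3  -2.4 -10.3] tcp [520.7  60.3 139. ]
```

```bash
python3 -m handwheel '[[-0.004,0.0005,0.004,0,0,0,-1],[-0.010,0.0005,0.010,0,0,0,-1],[-0.016,0.0005,0.016,0,0,0,-1],[-0.020,0.0005,0.020,0,0,0,-1],[-0.020,0.0005,0.020,0,0,0,-1]]'
python3 -c "
from ang import *
p,w=go();cv2.imwrite('pics/wr5.png',p.astype(np.uint8))"
```

```text
clock: 12.92
position: [518.9, 61.2, 112.4]
ee_rot: [0.184, 0.905, 0.076, -0.375]
contact_force: [1.4, -0.9, -3.0]
gripper_width: -0.0
grasp_force: 0.0
wrist 4828 [[523.1, 25.7, 145.7], [535.8, 54.6, 157.6], [548.5, 82.3, 159.5]]
centre [535.1  54.  154.9] r 190.2 angle 22.66 slope deg 22.64
tcp angle 22.8 F [ 1.2 -1.9 -2.5] tcp [519.   61.2 112.7]
```

The ring top is back at 159.5 mm, the same as when seated at the start. I'll withdraw the finger.

```bash
python3 -m handwheel '[[-0.002,0,0.001,0,0,0,-1],[-0.002,0,-0.02,0,0,0,-1],[-0.002,0,-0.05,0,0,0,-1],[-0.002,0,-0.09,0,0,0,-1],[-0.002,0,-0.14,0,0,0,-1],[0.02,0,-0.20,0,0,0,-1],[0.04,0,-0.24,0,0,0,-1],[0.04,0,-0.24,0,0,0,-1]]'
python3 - <<'E'
from ang import *
go()
p,w=cloud("top");a=cv2.resize(p[110:320,150:500],None,fx=2.2,fy=2.2)
cv2.imwrite("pics/end.png",a);ring("scene")
z0=np.load("scene0.npz");p2,_=cloud("scene");cv2.imwrite("pics/end2.png",p2)
E
```

```text
clock: 13.98
position: [650.1, 5.2, 315.3]
ee_rot: [0.184, 0.907, 0.077, -0.371]
contact_force: [-0.8, 1.0, -0.2]
gripper_width: -0.1
grasp_force: 0.0
wrist 773 [[524.0, 25.8, 91.2], [536.2, 53.9, 151.9], [550.0, 84.5, 159.3]]
centre [536.   53.8 153.8] r 189.3 angle 22.72 slope deg 22.85
tcp angle 22.4 F [ 0.3 -0.3 -0.1] tcp [649.3   6.  312.9]
scene 114 [[527.2, 31.0, 88.9], [537.6, 55.5, 149.7], [550.0, 85.6, 157.8]]
```

View pics/end2.png

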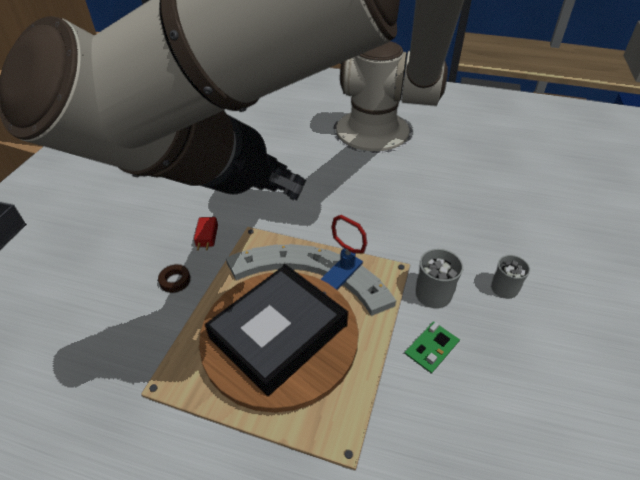

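The arm is now at the +y hole (ring at 348,235) and the pin is seated: ring top 159.3 mm, against 159.4 mm at the start. The drive is on the turntable, the cups, charger, toroid and circuit board are where they were, and the gripper is well clear.

```bash
python3 -c "
from bench import *
print(job_done())"
```

```text
the job is handed in; nothing more can be done
None
```

I hooked the ring and lifted the pin, swung the arm one hole towards the larger tin cup (+y), and the pin is seated there by camera measurement; the job was handed in at about 14 s with the robot clear of everything.

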